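# Lay a tall bottle down on the tilt stand for its cap leak check

## Robot

A 6-joint arm with a two-finger parallel gripper is mounted at the origin on a cart in front of the work surface, level with it; the furniture and walls round the work are solid. World frame = base frame: x ahead of the robot, y to its left, z up, the work surface at z = 0. Lengths are in m, angles in rad, forces in N, time in s.
With the tool pointing down it reaches from about 0.275 to 0.75 m from the base axis. Payload 10.2 kg.
Tool frame: the origin (TCP) lies midway between the tips of the shut fingers; the grasp point (between the pads) lies 19 mm behind it (env.hold_point_z is the distance from the TCP to the grasp point, in m); x points along the fingers, z is the direction in which the jaws open and shut, and the axes are right-handed (so a half turn about x gives the same grasp; the last joint's range is limited). The gripper opens to 85 mm and grips with 20 to 120 N. Pads are 22 mm wide; open, the fingers measure 114 mm over their backs; the gripper's body (76 mm by 85 mm) begins 54 mm behind the grasp point. The pads swing forward as they close: fully open they stand 13 mm farther back than shut.
Start: joints at [-0.223, 0.313, 1.498, -0, 1.331, -0.223], TCP at [0.525, -0, 0.231] pointing down, gripper open.
Joint ranges: [-2.94, 2.94], [-0.97, 2.17], [0.19, 2.56], [-1.23, 4.37], [0.02, 3.11], [-2.88, 2.88]. Speed limits (rad/s): [2.39, 2.39, 3.01, 3.14, 3.14, 3.14].

## Interface

Orientations are given as a unit quaternion [x, y, z, w].
In Python, from bench import env, kinematics, monitor, eyes, job gives the robot as it stands. The module is installed in compiled form; this text tells all that it offers. Calls block until the motion is done:
- env.reach(position, orientation): joint-space move of the TCP to a pose.
- env.movel(position, velocity=0.15, frame=None, guard=None): straight line of the TCP; frame=None keeps the orientation; velocity is the mean speed in m/s. With guard (N) it stops when the force on the tool has changed by that much, and returns True; else False.
- env.set_joints(angles): joint-space move.
- env.release() and env.close_gripper(effort=None): open the fingers fully, or close them until they stop; effort is the grip in N (None keeps the last).
- env.hold(seconds).
- kinematics.ik(position, orientation): joint angles nearest the present ones, or None.
- monitor.sense(): the state.
- eyes.grab_frame(name): name is "scene" or "side" or "wrist"; returns a dict with "frame" (384x512x3 uint8, red, green, blue), "mtx" (3x3 intrinsics, pixels), "k1" (the pictures are not rectified: a ray, as slopes to the right and down, at radius r is drawn at 1 + k1 r^2 times it, then the intrinsics apply), "view" (4x4, takes a point from world to camera coordinates). Camera axes: x right, y down, z forward; pixel columns grow to the right and rows downward; lengths in m; the calibration is good to about 2 mm. A picture is of the moment at which its call begins. There is no depth.
A pose or a line that the arm cannot do raises env.MotionError and nothing moves.
- job.hand_in(): hands the job in, once; it reports no verdict.
The state is a dict: "clock": time; "joints": joint angles; "qvel": joint speeds; "joint_efforts": joint torques, N m; "position": TCP position; "ee_rot": TCP orientation; "contact_force": force on the tool from outside, world axes, zero at the start; "ft_torque": the same for the moment, N m; "finger_gap": opening from 0.0 (shut) to 1.0 (fully open).
Only numpy, scipy, OpenCV 4.12 (cv2) and the standard library are available. Lean on these libraries where they do the work, as an engineer would, in place of code of your own. Each camera call takes 0.05 s, during which the arm holds its last target.

## Task

Lay the tall square bottle with the white cap, which stands at the tilt stand, on its side for its cap leak check: with the fingertips, push its upper part over the stand's foot kerb onto the blue backrest, and keep pushing bottle and backrest down together, slowly and gently, until both lie flat. Do not grip, lift or carry the bottle and never let it drop; leave it lying on the flat backrest, and leave everything else where it is.

Things in the scene. Friction and masses are not known exactly. Their poses are not given: they have to be found in the camera images.
- bottle: Bottle to lay down: milky white, square, blue label, white screw cap, 0.28 to 0.5 kg. Body 67x66 mm, flat sides up to about 105 mm, sloping shoulders, cap 48 mm wide, 152 mm tall in all. Origin: centre of its underside; z to the cap; sides square to x and y. Stands upright on the bench, its x along the stand's x within 3 degrees, 1 to 3 mm short of the kerb.
- tilt_stand: Stand fixed to the bench: aluminium base plate 162x112x3 mm, black rubber kerb 12 mm high, 92 mm wide, cheeks 22 mm high at its ends, hinged blue backrest. Origin: on the bench under the middle of the kerb face that meets the bottle; z up; x = direction to tip the bottle (it stands at x < 0, the plate reaches from x = 6 to 168 mm); y along the kerb.
- hinge_mid (a point): Middle of the backrest's hinge line, which is the kerb's top edge: along the stand's y at its x = 0, 12 mm above the bench. The bottle pivots over this edge. Laid flat, the bottle's upper side is about 78 mm above the bench, its foot sticks out about 12 mm behind this line and its cap points along the stand's x.
- backrest (a joint): Backrest angle: 0 upright, pi/2 flat on the base plate (end stop); starts at 0.05 to 0.3. A stiff friction hinge (0.6 N m) holds it at any angle, even under the bottle's weight; it moves only as far as it is pushed and does not spring back. Pushing the bottle and it down, 0.1 m from the hinge, takes 2 to 8 N.
- backrest_top (a point): Middle of the free edge of the backrest's face, 140 mm from the hinge line. The face is a plane through the hinge line, 82 mm wide, from 18 to 140 mm off it, 12 mm above the bench when flat. A guiding lip 14 mm high runs along each side, 83 mm apart inside.
- yellow_cap_bottle: Bystander, loose: round clear glass bottle with a yellow cap, 69 mm diameter, 133 mm tall, standing on the bench. Origin at the centre of its underside. To be left alone.
- tape: Bystander, loose: black roll of tape with a yellow core, lying flat, 60 mm diameter, 19 mm high, standing on the bench. Origin at the centre of its underside. To be left alone.
- amber: Bystander, loose: square clear bottle with amber contents and a grey cap, 62x62x162 mm, standing on the bench. Origin at the centre of its underside. To be left alone.
- adapter_pot: Bystander, loose: white lidded plastic pot with a grey knob, 73 mm diameter, 85 mm tall, standing on the bench. Origin at the centre of its underside. To be left alone.
- beaker_small: Bystander, loose: empty clear plastic beaker, 71 mm diameter, 110 mm tall, standing on the bench. Origin at the centre of its underside. To be left alone.
Mind the look-alikes: they are no part of the job. What is shaped like the bottle but green is not meant.

How it is judged:
On the way, in this order (a step that is already met when the one before it is completed fails the run):
1. the bottle leans on the backrest, tipped past its balance point (angle between bottle's own z axis and vertical between 0.6 and 1.4 rad and value of joint backrest above 0.5 rad), for 0.1 s.
2. bottle and backrest lie flat (value of joint backrest above 1.48 rad and angle between bottle's own z axis and vertical between 1.47 and 1.67 rad), for 0.2 s.
At the end, for the whole second after the job is handed in: The backrest is flat (joint above 1.48) and the bottle lies along it on its side (level within about 0.1 rad, within 0.2 rad of the stand's direction, within 18 mm of its middle line, foot end at the kerb within about 23 mm), at rest (all of step 2 and z of bottle in the frame of tilt_stand between 0.034 and 0.058 m and x of bottle in the frame of tilt_stand between -0.035 and 0.02 m and y of bottle in the frame of tilt_stand between -0.018 and 0.018 m and angle between the z axis of bottle and the x axis of tilt_stand, either way round below 0.2 rad and linear speed of bottle below 0.02 m/s and angular speed of bottle below 0.1 rad/s); the robot touches nothing.
It fails at once if the bottle turned faster than 4 rad/s: it was knocked or let drop instead of being laid down gently (angular speed of bottle above 4 rad/s).
It fails at once if the bottle was lifted off (its foot centre higher than 70 mm) (height (world z) of bottle above 0.07 m).
It fails at once if the bottle was carried or pushed away from the stand's foot (x of bottle in the frame of tilt_stand below -0.07 m or x of bottle in the frame of tilt_stand above 0.03 m or y of bottle in the frame of tilt_stand below -0.03 m or y of bottle in the frame of tilt_stand above 0.03 m).
It fails at once if the bottle was pressed with more than 40 N (contact force between the fingers and bottle above 40 N).
It fails at once if a bystander was moved by more than 15 mm (distance of any of yellow_cap_bottle, tape, amber, adapter_pot, beaker_small from where it was at the start of the episode above 0.015 m).
It also fails if it takes over 53 s, if anything falls off the work surface, if the arm or the gripper's body presses on something with over 40 N, if the wrist force passes 120 N, or if a joint passes its speed limit or range.

## Working session

There is one attempt and no reset: what is moved stays moved. The work goes in short steps, each a Python script; the robot and the scene stay as the last script left them, time stands still between calls to the robot, and variables do not carry over. Pictures are saved under pics/ and viewed, and the job is handed in when it is done.

```bash
mkdir -p pics; ls; python3 - <<'E'
from bench import env,kinematics,monitor,eyes,job
import cv2,pickle
for n in("scene","side","wrist"):
    f=eyes.grab_frame(n); pickle.dump(f,open(f"pics/{n}0.pkl","wb"))
    cv2.imwrite(f"pics/{n}0.png",f["frame"][:,:,::-1])
    print(n,f["mtx"].tolist(),f["k1"],f["view"].round(4).tolist())
print(monitor.sense(), env.hold_point_z)
E
```

```text
pics
scene [[353.41141610133474, 0.0, 253.20909406010554], [0.0, 353.41141610133474, 188.59260195264017], [0.0, 0.0, 1.0]] -0.08307067717788898 [[0.9719, -0.2347, -0.0181, -0.4994], [-0.1315, -0.4778, -0.8686, 0.1309], [0.1952, 0.8465, -0.4953, 0.9929], [0.0, 0.0, 0.0, 1.0]]
side [[481.29763911723796, 0.0, 254.5953414585784], [0.0, 481.29763911723796, 182.6088360003815], [0.0, 0.0, 1.0]] 0.06575659405051502 [[-0.2904, -0.9567, 0.0212, 0.0971], [-0.6099, 0.168, -0.7745, 0.3905], [0.7374, -0.2379, -0.6322, 1.0933], [0.0, 0.0, 0.0, 1.0]]
wrist [[301.83764270557316, 0.0, 255.13393370911405], [0.0, 301.83764270557316, 188.0813439216373], [0.0, 0.0, 1.0]] -0.007615814400864059 [[1.0, -0.0009, -0.0021, -0.5237], [-0.0002, -0.9454, 0.3258, -0.0432], [-0.0022, -0.3258, -0.9454, 0.3815], [0.0, 0.0, 0.0, 1.0]]
{'clock': 0.15, 'joints': array([-2.23380937e-01,  3.13335394e-01,  1.49822992e+00, -2.29837436e-05,
        1.33096965e+00, -2.23396790e-01]), 'qvel': array([-0.00021961, -0.00199478, -0.00224798, -0.00146969, -0.00155632,
        0.0011478 ]), 'joint_efforts': array([ 1.79854873e-03, -4.12368500e+01, -2.59796566e+01, -1.57318855e-04,
        3.17765021e-03, -3.62555340e-05]), 'position': array([5.24824405e-01, 3.18872559e-05, 2.30871698e-01]), 'ee_rot': array([5.85714406e-05, 7.07433331e-01, 7.36486968e-05, 7.06780074e-01]), 'contact_force': array([ 0.53692884, -0.08204689, -0.08186637]), 'ft_torque': array([-0.00981905, -0.00385296, -0.02361602]), 'finger_gap': 1.0012967532458235} 0.0187
```

View pics/scene0.png

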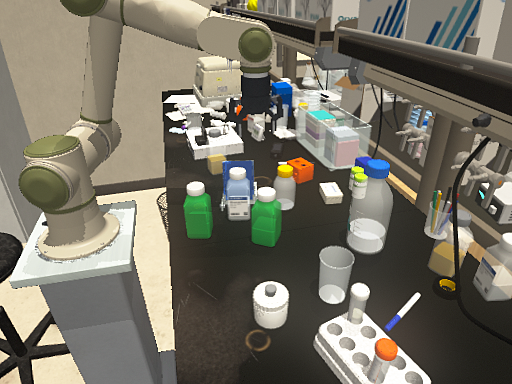

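View pics/side0.png

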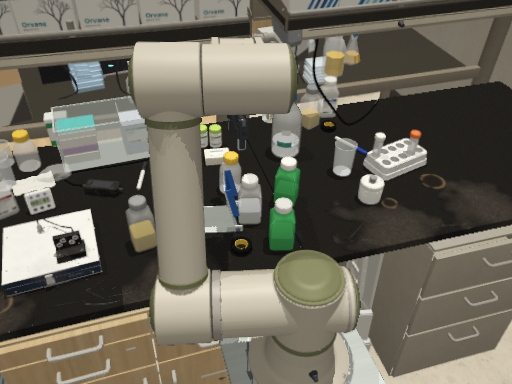

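View pics/wrist0.png

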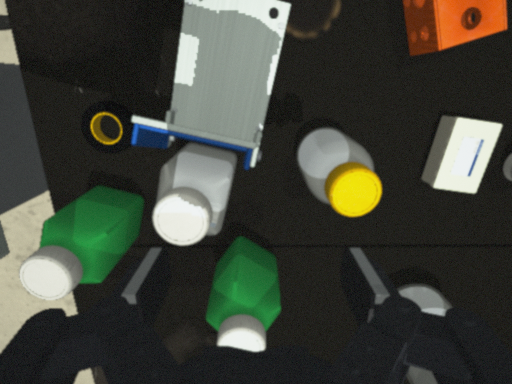

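```bash
cat > h.py <<'E'
import numpy as np,cv2,pickle
from scipy.optimize import least_squares
def proj(f,P):
    P=np.atleast_2d(P); V=f["view"]; c=P@V[:3,:3].T+V[:3,3]
    s=c[:,:2]/c[:,2:]; r2=(s**2).sum(1,keepdims=True); s=s*(1+f["k1"]*r2)
    K=f["mtx"]; return s@np.diag([K[0,0],K[1,1]])+K[:2,2]
def ray(f,uv):
    K=f["mtx"]; d=(np.array(uv,float)-K[:2,2])/[K[0,0],K[1,1]]; s=d.copy()
    for _ in range(20): s=d/(1+f["k1"]*(s@s))
    V=f["view"]; R=V[:3,:3]; o=-R.T@V[:3,3]; return o,R.T@np.array([s[0],s[1],1])
def atz(f,uv,z):
    o,d=ray(f,uv); return o+d*(z-o[2])/d[2]
def load(n): return pickle.load(open(f"pics/{n}.pkl","rb"))
def crop(f,name,x0,y0,x1,y1,k=5):
    im=f["frame"][y0:y1,x0:x1,::-1]; cv2.imwrite(f"pics/{name}.png",cv2.resize(im,None,fx=k,fy=k,interpolation=cv2.INTER_CUBIC))
E
python3 - <<'E'
from h import *
w=load("wrist0"); crop(w,"wc",80,0,340,200,3); crop(w,"wc2",10,140,290,360,2.8)
crop(load("scene0"),"sc",170,140,310,260,5)
crop(load("side0"),"sd",195,130,315,260,4.5)
# nominal points
for uv,z in [((182,217),.152),((355,190),.133),((52,272),.152),((242,332),.152),((107,127),.019)]: print(uv,atz(w,uv,z).round(4))
E
```

```text
(182, 217) [ 0.4651 -0.018   0.152 ]
(355, 190) [ 0.6083 -0.0017  0.133 ]
(52, 272) [ 0.3483 -0.0701  0.152 ]
(242, 332) [ 0.5116 -0.1352  0.152 ]
(107, 127) [0.3511 0.0361 0.019 ]
```

View pics/wc.png

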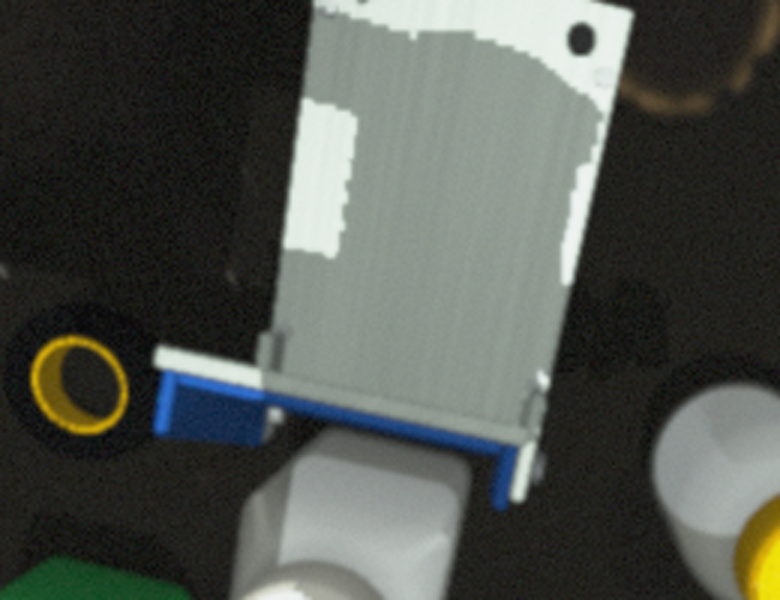

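View pics/wc2.png

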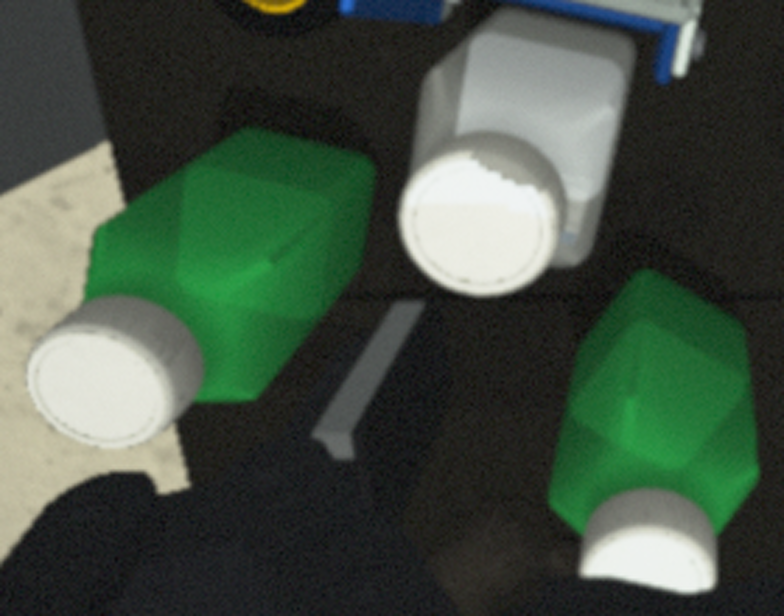

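View pics/sc.png

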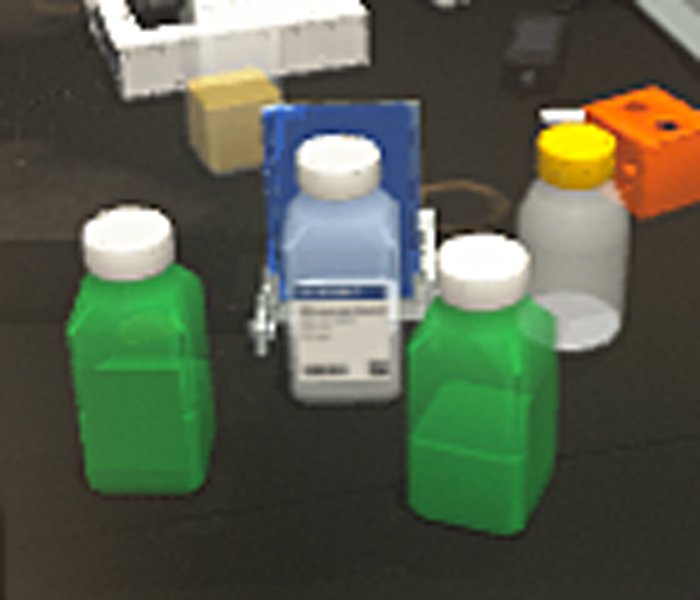

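View pics/sd.png

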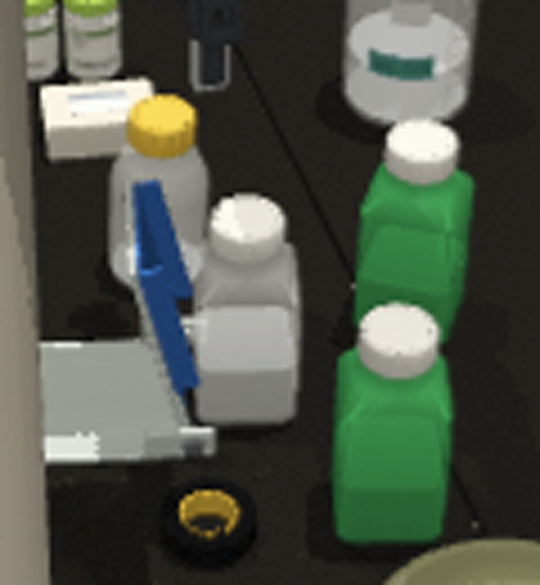

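```bash
python3 - <<'E'
from h import *
w=load("wrist0"); s=load("scene0"); sd=load("side0")
L=[atz(w,(80+a/3,b/3),.003) for a,b in((312,10),(275,320))]
R=[atz(w,(80+a/3,b/3),.003) for a,b in((633,12),(568,285))]
for A in (L,R):
    d=A[0]-A[1]; print(A[0].round(4),A[1].round(4),np.degrees(np.arctan2(d[1],d[0])))
d=(L[0]-L[1])+(R[0]-R[1]); d/=np.linalg.norm(d); n=np.array([-d[1],d[0],0])
print("width",(np.mean(L,0)-np.mean(R,0))@n, "yaw",np.degrees(np.arctan2(d[1],d[0])))
c=(np.mean(L,0)+np.mean(R,0))/2; print("n of midline",c@n,"d",d)
cap=atz(w,(10+480/2.8,140+225/2.8),.152); print("cap",cap,cap@n,cap@d)
o,dd=ray(s,(170+340/5,140+145/5)); print("cap scene z.152 approx",atz(s,(170+340/5,140+148/5),.150))
print("cap side",atz(sd,(195+248/4.5,130+210/4.5),.152))
# stand origin estimate: bottle front at cap + 33 +2
O=d*(cap@d+.033+.002)+n*(c@n); print("O",O)
yaw=np.arctan2(d[1],d[0])
def stand(P): P=np.atleast_2d(P); return O+P[:,:1]*d+P[:,1:2]*n+P[:,2:]*[0,0,1]
for th in(.05,.1,.15,.2,.25,.3):
    P=stand([[.140*np.sin(th),y,.012+.140*np.cos(th)] for y in(.041,-.041)])
    print(th,"w",((proj(w,P)-[80,0])*3).round(0).tolist(),"s",((proj(s,P)-[170,140])*5).round(0).tolist(),"sd",((proj(sd,P)-[195,130])*4.5).round(0).tolist())
P=stand([[.006,.056,.003],[.006,-.056,.003],[.168,.056,.003],[.168,-.056,.003]])
print("plate",((proj(w,P)-[80,0])*3).round(0).tolist(),((proj(s,P)-[170,140])*5).round(0).tolist(),((proj(sd,P)-[195,130])*4.5).round(0).tolist())
B=cap-d*0
P=[B+[0,0,-.152]+a*.0335*d+b*.0335*n for a in(-1,1) for b in (1,-1)]
print("bottle foot",((proj(s,P)-[170,140])*5).round(0).tolist(),((proj(sd,P)-[195,130])*4.5).round(0).tolist(),((proj(w,P)-[10,140])*2.8).round(0).tolist())
E
```

```text
[0.4473 0.1655 0.003 ] [0.4244 0.0578 0.003 ] 77.99982408199358
[0.5624 0.1647 0.003 ] [0.5404 0.0709 0.003 ] 76.8079025085554
width 0.11148569848218376 yaw 77.4438232401842
n of midline -0.4568569689096257 d [0.21739674 0.97608333 0.        ]
cap [ 0.46443748 -0.02096481  0.152     ] -0.45788736582232253 0.08050378825675925
cap scene z.152 approx [ 0.46871932 -0.01559387  0.15      ]
cap side [ 0.46791201 -0.0240916   0.152     ]
O [0.47104062 0.01342211 0.        ]
0.05 w [[162.0, 479.0], [481.0, 547.0]] s [[264.0, 120.0], [405.0, 116.0]] sd [[180.0, 260.0], [174.0, 177.0]]
0.1 w [[165.0, 452.0], [487.0, 521.0]] s [[264.0, 115.0], [404.0, 112.0]] sd [[169.0, 261.0], [163.0, 178.0]]
0.15 w [[169.0, 424.0], [492.0, 494.0]] s [[265.0, 111.0], [404.0, 108.0]] sd [[157.0, 262.0], [152.0, 179.0]]
0.2 w [[173.0, 396.0], [498.0, 467.0]] s [[266.0, 108.0], [404.0, 105.0]] sd [[146.0, 264.0], [142.0, 181.0]]
0.25 w [[178.0, 368.0], [504.0, 440.0]] s [[267.0, 106.0], [404.0, 102.0]] sd [[134.0, 267.0], [131.0, 184.0]]
0.3 w [[184.0, 340.0], [510.0, 412.0]] s [[268.0, 104.0], [404.0, 100.0]] sd [[123.0, 269.0], [120.0, 186.0]]
plate [[264.0, 387.0], [533.0, 446.0], [323.0, -68.0], [633.0, 10.0]] [[254.0, 337.0], [434.0, 332.0], [268.0, 212.0], [428.0, 208.0]] [[184.0, 453.0], [176.0, 336.0], [-71.0, 463.0], [-63.0, 345.0]]
bottle foot [[287.0, 409.0], [401.0, 406.0], [292.0, 346.0], [400.0, 344.0]] [[296.0, 426.0], [288.0, 357.0], [194.0, 430.0], [189.0, 360.0]] [[475.0, 136.0], [615.0, 165.0], [495.0, -4.0], [643.0, 29.0]]
```

```bash
cat > plan.py <<'E'
import numpy as np
from scipy.spatial.transform import Rotation as Rot
yaw=np.radians(77.44)
d=np.array([np.cos(yaw),np.sin(yaw),0]); n=np.array([-d[1],d[0],0]); O=np.array([.4710,.0134,0])
q=(Rot.from_euler('z',yaw-np.pi/2)*Rot.from_quat([0,np.sqrt(.5),0,np.sqrt(.5)])).as_quat()
def S(x,y,z): return O+x*d+y*n+np.array([0,0,z])
def toS(p): r=np.asarray(p)-O; return np.array([r@d,r@n,r[2]])
def tcp(th,h=.095,pen=0.,hw=.011):
    # contact corner on the bottle's rear face turned by th about the hinge; TCP hw behind it
    b=-.066+pen; c=h-.012
    return S(b*np.cos(th)+c*np.sin(th)-hw, -.001, .012-b*np.sin(th)+c*np.cos(th))
E
python3 - <<'E'
from h import *; from plan import *
from bench import env,kinematics
s=load("scene0"); sd=load("side0")
print("amber", toS(atz(s,(222,172),0)).round(3),toS(atz(sd,(142,248),0)).round(3))
for uv in((199,237),(266,244)): print("green base scene",toS(atz(s,uv,0)).round(3))
for P in [S(-.11,-.001,.25),S(-.11,-.001,.095)]+[tcp(t) for t in np.linspace(0,np.pi/2,5)]:
    print(P.round(3),toS(P).round(3),None if (j:=kinematics.ik(P,q)) is None else np.round(j,2))
E
```

```text
amber [0.255 0.067 0.   ] [ 0.267  0.106 -0.   ]
green base scene [-0.139  0.108  0.   ]
green base scene [-0.177 -0.076  0.   ]
[ 0.448 -0.094  0.25 ] [-0.11  -0.001  0.25 ] [-0.46  0.15  1.66 -0.    1.34 -0.24]
[ 0.448 -0.094  0.095] [-0.11  -0.001  0.095] [-0.46  0.34  1.86 -0.    0.94 -0.24]
[ 0.455 -0.062  0.095] [-0.077 -0.001  0.095] [-0.39  0.34  1.86 -0.    0.94 -0.17]
[ 0.463 -0.026  0.114] [-0.04  -0.001  0.114] [-0.31  0.32  1.83 -0.    1.   -0.09]
[0.472 0.014 0.117] [ 0.001 -0.001  0.117] [-0.22  0.33  1.8  -0.    1.01  0.  ]
[0.481 0.053 0.105] [ 0.04  -0.001  0.105] [-0.13  0.37  1.78 -0.    0.99  0.09]
[0.488 0.083 0.078] [ 0.072 -0.001  0.078] [-0.07  0.43  1.77 -0.    0.94  0.15]
```

```bash
python3 - <<'E'
from h import *; from plan import *
from bench import env,kinematics,monitor,eyes
env.reach(S(-.108,-.001,.24),q)
env.close_gripper(20)
env.movel(S(-.108,-.001,.095),velocity=.1,guard=15)
st=monitor.sense(); print(st["clock"],toS(st["position"]).round(4),st["contact_force"].round(2),st["finger_gap"])
for nme in("wrist","side","scene"):
    f=eyes.grab_frame(nme); pickle.dump(f,open(f"pics/{nme}1.pkl","wb"))
w,s,sd=load("wrist1"),load("scene1"),load("side1")
crop(s,"s1",170,130,310,260,4); crop(sd,"sd1",195,120,315,250,4)
a,b,c=[cv2.imread(f"pics/{x}.png") for x in("s1","sd1","s1")]
cv2.imwrite("pics/w1.png",w["frame"][:,:,::-1])
hh=min(a.shape[0],b.shape[0]); m=np.hstack([a[:hh],b[:hh]]); cv2.imwrite("pics/m1.png",cv2.resize(m,(800,int(hh*800/m.shape[1]))))
E
```

```text
3.0667 [-0.1081 -0.0013  0.0954] [-0.07 -0.34 -0.46] 0.0032873464277970647
```

View pics/m1.png

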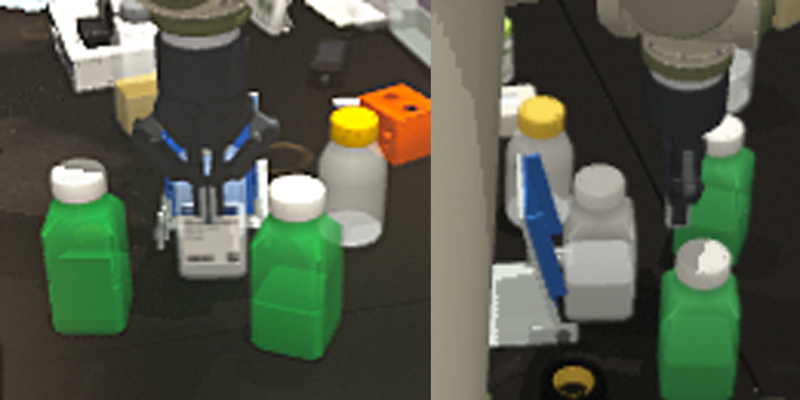

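View pics/w1.png

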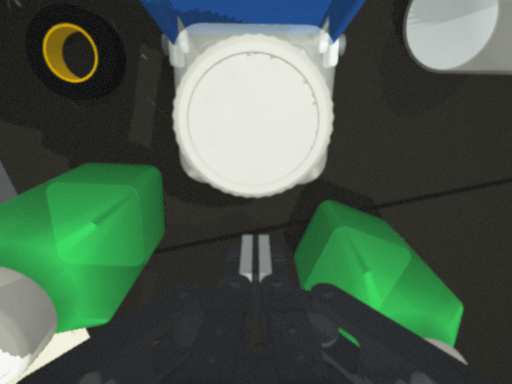

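The closed fingers sit behind the bottle, centred on it (fingers at column 256, cap at 253), with both green bottles clear to the sides. I'll start the push.

```bash
cat > push.py <<'E'
from h import *; from plan import *
from bench import env,kinematics,monitor,eyes
def arc(a,b,step=.08,v=.03,guard=14,**k):
    for t in np.linspace(a,b,int(np.ceil((b-a)/step))+1)[1:]:
        g=env.movel(tcp(t,**k),velocity=v,frame=q,guard=guard)
        st=monitor.sense(); F=st["contact_force"]
        print(f"{t:.2f} t={st['clock']:.2f} Fd={F@d:.1f} Fn={F@n:.1f} Fz={F[2]:.1f}",g, (toS(st["position"])-toS(tcp(t,**k))).round(4))
        if g or np.linalg.norm(F)>25: print("STOP"); break
def snap(k):
    for nme in("wrist","side","scene"):
        f=eyes.grab_frame(nme); pickle.dump(f,open(f"pics/{nme}{k}.pkl","wb"))
    s,sd,w=load(f"scene{k}"),load(f"side{k}"),load(f"wrist{k}")
    A=cv2.resize(s["frame"][130:260,170:310],(420,390)); B=cv2.resize(sd["frame"][110:260,190:320],(338,390))
    cv2.imwrite(f"pics/m{k}.png",np.hstack([A,B])[:,:,::-1]); cv2.imwrite(f"pics/w{k}.png",w["frame"][:,:,::-1])
E
python3 - <<'E'
from push import *
env.movel(S(-.085,-.001,.095),velocity=.06,frame=q,guard=14)
env.movel(tcp(0),velocity=.02,frame=q,guard=14)
print(monitor.sense()["contact_force"].round(2))
arc(0,.4)
snap(2)
E
```

```text
[-0.91 -0.   -1.78]
0.08 t=4.73 Fd=-1.1 Fn=0.2 Fz=0.7 False [ 0.0001 -0.0001  0.0002]
0.16 t=5.17 Fd=-1.7 Fn=-0.0 Fz=0.6 False [ 0.0001 -0.      0.0001]
0.24 t=5.60 Fd=-0.7 Fn=0.2 Fz=1.5 False [ 0.0001 -0.      0.0001]
0.32 t=6.03 Fd=-4.5 Fn=-0.6 Fz=0.1 False [-0.0003 -0.0001 -0.    ]
0.40 t=6.47 Fd=-3.5 Fn=-0.3 Fz=-1.2 False [-0.0001 -0.     -0.    ]
```

View pics/m2.png

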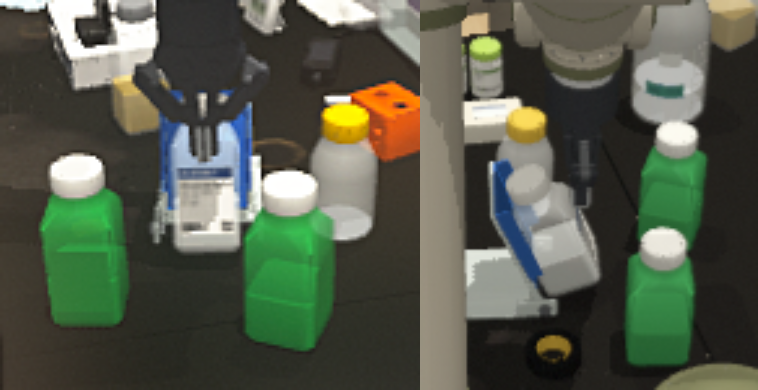

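View pics/w2.png

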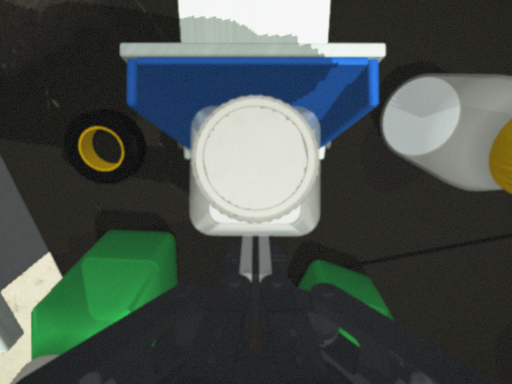

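The bottle leans squarely on the backrest with about 4 N of push and stays centred (cap at column 254). I'll carry on along the arc.

```bash
python3 - <<'E'
from push import *
arc(.4,1.0)
snap(3)
E
```

```text
0.48 t=7.03 Fd=-3.3 Fn=-0.4 Fz=-0.5 False [ 0.  0. -0.]
0.55 t=7.45 Fd=-3.4 Fn=-0.9 Fz=0.2 False [ 0.0001  0.0001 -0.    ]
0.62 t=7.87 Fd=-2.2 Fn=0.1 Fz=-0.3 False [ 0.0001  0.0001 -0.    ]
0.70 t=8.28 Fd=-1.6 Fn=-0.2 Fz=-0.2 False [ 0.0002  0.0001 -0.    ]
0.78 t=8.70 Fd=-1.8 Fn=0.2 Fz=0.4 False [ 0.0002  0.0001 -0.0001]
0.85 t=9.12 Fd=-1.3 Fn=0.5 Fz=-0.2 False [ 0.0003  0.     -0.0001]
0.93 t=9.53 Fd=-1.5 Fn=-0.7 Fz=1.4 False [ 0.0003  0.     -0.0001]
1.00 t=9.95 Fd=-1.0 Fn=-0.6 Fz=1.1 False [ 0.0003  0.     -0.0001]
```

View pics/m3.png

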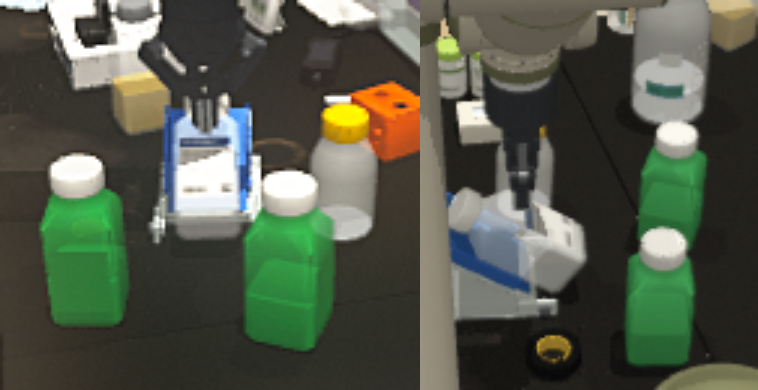

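View pics/w3.png

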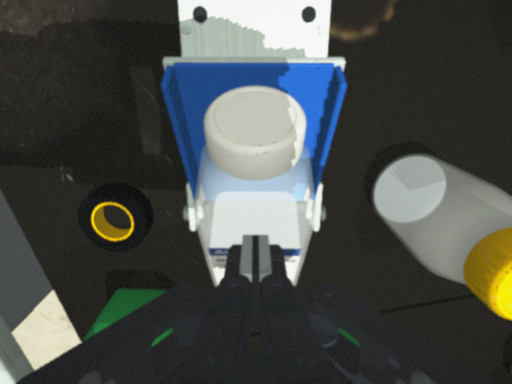

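It is at about 1.0 rad, straight and centred between the lips. On to flat, with a guarded press for the last bit.

```bash
python3 - <<'E'
from push import *
arc(1.0,1.57,v=.025)
p=monitor.sense()["position"]
g=env.movel(p-[0,0,.006],velocity=.008,frame=q,guard=10)
env.hold(.3)
st=monitor.sense(); F=st["contact_force"]; print(g,st["clock"],toS(st["position"]).round(4),F.round(1))
snap(4)
E
```

```text
1.07 t=10.55 Fd=0.3 Fn=0.1 Fz=1.5 False [ 0.0003  0.     -0.0001]
1.14 t=11.00 Fd=-0.1 Fn=-0.1 Fz=2.1 False [ 0.0003 -0.     -0.0001]
1.21 t=11.45 Fd=0.5 Fn=-0.1 Fz=2.3 False [ 0.0002 -0.0001  0.    ]
1.29 t=11.90 Fd=0.7 Fn=-0.3 Fz=4.1 False [ 0.0003 -0.0002  0.0001]
1.36 t=12.35 Fd=0.9 Fn=0.1 Fz=5.1 False [ 0.0003 -0.0001  0.0001]
1.43 t=12.80 Fd=2.3 Fn=-0.5 Fz=4.0 False [ 0.0003 -0.0001  0.0001]
1.50 t=13.25 Fd=3.3 Fn=-0.2 Fz=5.0 False [ 0.0002 -0.      0.    ]
1.57 t=13.70 Fd=3.8 Fn=-0.5 Fz=4.8 False [ 0.0002 -0.0001  0.0001]
True 14.325 [ 0.0723 -0.0014  0.0779] [-0.6  0.3  4.8]
```

View pics/m4.png

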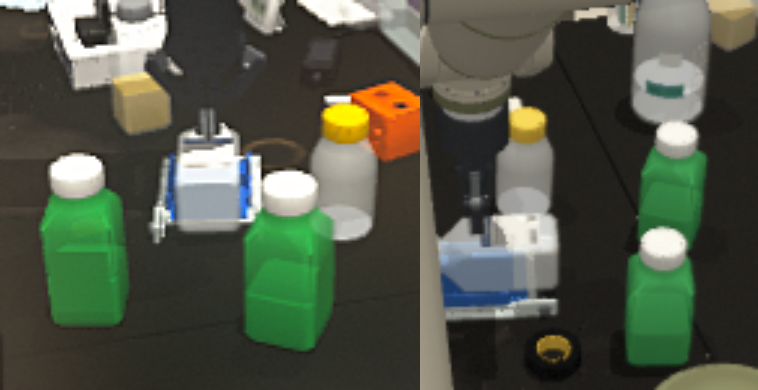

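View pics/w4.png

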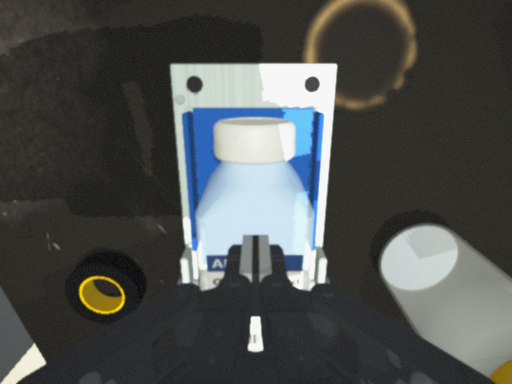

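```bash
python3 - <<'E'
from push import *
p=monitor.sense()["position"]
g=env.movel(p-[0,0,.005],velocity=.008,frame=q,guard=14)
st=monitor.sense(); print(g,st["clock"],toS(st["position"]).round(4),st["contact_force"].round(1))
env.hold(.2)
env.movel(S(.072,-.001,.10),velocity=.02,frame=q)
env.movel(S(-.03,-.001,.26),velocity=.12,frame=q)
env.hold(.3)
st=monitor.sense(); print(st["clock"],toS(st["position"]).round(4),st["contact_force"].round(1))
snap(5)
w=load("wrist5"); s=load("scene5")
P=np.array([S(.14,y,.012) for y in(.041,-.041)]+[S(.006,y,.003) for y in(.056,-.056)]+[S(.168,y,.003) for y in(.056,-.056)]+[S(-.012,y,.078) for y in(.033,-.033)]+[S(.140,0,.069)])
print(proj(w,P).round(0).tolist())
E
```

```text
True 14.7833 [ 0.0724 -0.0015  0.0779] [-1.4  0.6  6.7]
18.2667 [-0.0299 -0.001   0.2599] [-0.1  0.4  0.3]
[[219.0, 3.0], [291.0, 3.0], [212.0, 122.0], [298.0, 122.0], [205.0, -23.0], [304.0, -23.0], [224.0, 147.0], [285.0, 147.0], [255.0, -12.0]]
```

View pics/m5.png

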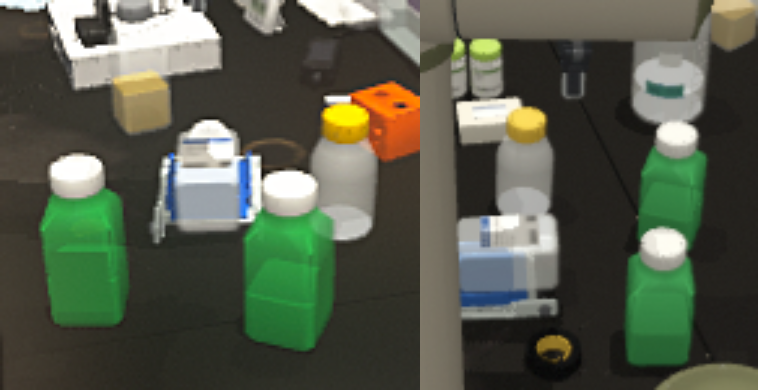

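View pics/w5.png

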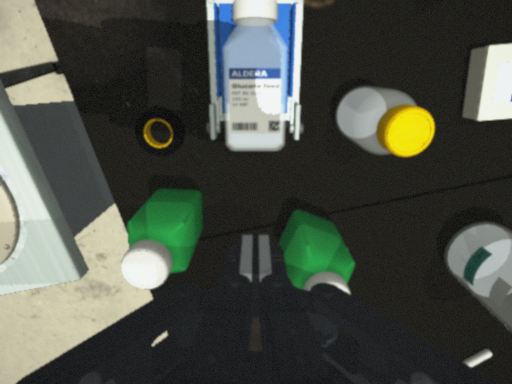

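```bash
python3 - <<'E'
from h import *; from plan import *
w=load("wrist4")
for th in(1.4,1.48,1.571):
    print(th,proj(w,np.array([S(.14*np.sin(th),y,.012+.14*np.cos(th)) for y in(.041,-.041)])).round(1).tolist())
sd=load("side5")
for th in(1.4,1.48,1.571):
    print("side bottle foot corner upper",proj(sd,np.array([S(-.012*np.sin(th)-.066*np.cos(th),.033,.012-.012*np.cos(th)+.066*np.sin(th)),S(-.012*np.sin(th),.033,.012-.012*np.cos(th))])).round(1).tolist())
crop(w,"wt",160,50,350,200,4)
from push import *
snap(6); a,b=load("wrist5")["frame"].astype(int),load("wrist6")["frame"].astype(int); print("diff",abs(a-b)[0:160,200:310].mean(),abs(a-b)[0:160,200:310].max())
E
```

```text
1.4 [[184.8, 114.7], [321.8, 114.5]]
1.48 [[188.5, 110.7], [318.2, 110.5]]
1.571 [[192.4, 108.2], [314.5, 108.1]]
side bottle foot corner upper [[245.6, 206.4], [241.6, 223.1]]
side bottle foot corner upper [[243.8, 206.0], [241.6, 222.9]]
side bottle foot corner upper [[241.7, 205.8], [241.6, 222.6]]
diff 2.5327272727272727 47
```

View pics/wt.png

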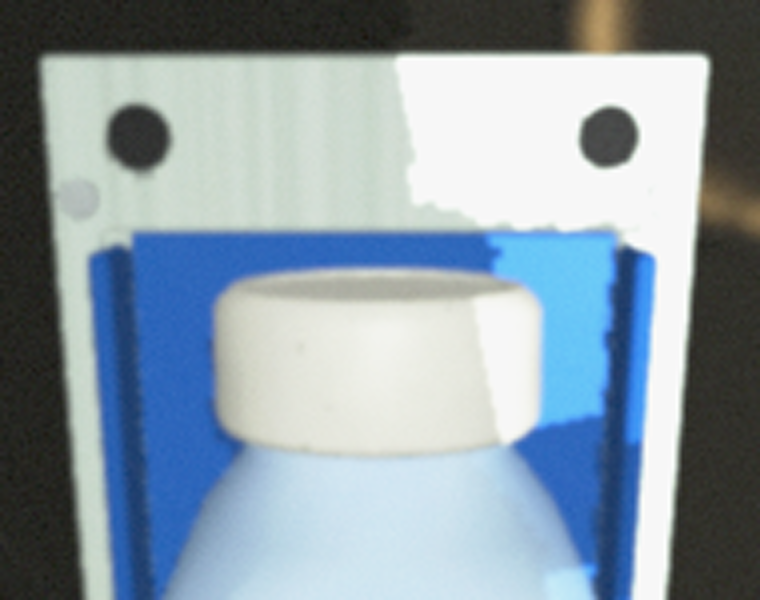

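The backrest's free edge runs from (193,108) to (313.5,108) px. The prediction for fully flat is (192.4,108) to (314.5,108), so it is flat. Handing in.

```bash
python3 - <<'E'
from bench import job,monitor
print(monitor.sense()["clock"]); job.hand_in()
E
```

```text
18.5667
the job is handed in; nothing more can be done
```

The white-capped bottle is lying on its side on the flat backrest, and I handed the job in at about 18.6 s. I pushed it over the kerb and down with the closed fingertips, never gripping or lifting it.

**Force:** pushing forces read about 2–6 N. At the end stop, guarded presses stopped on a 10 N and then a 14 N rise, with the fingertips at 77.9 mm against the expected 78 mm.

**Last checks:**
- **Backrest:** its free edge matched the fully flat position to within about 1 pixel, clearly beyond the 1.48 rad limit.
- **Bottle:** it is straight and centred between the lips, with its foot about 13–15 mm behind the hinge line. In the pictures it stayed put after the fingers left.
- **Gripper:** it is raised clear, with contact force about zero.
- **Everything else:** the bystanders in view (yellow-cap bottle, tape, amber) and both green bottles look unmoved. I did not recheck the pot or the beaker; the arm did not go near them.

No check failed. The early cap-position estimates from the three cameras differed by up to about 8 mm, so I went by the wrist view, which the later close-up confirmed.

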